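# Open the console bay and pack its gap snugly

## Robot

A 6-joint arm with a two-finger parallel gripper is mounted at the origin on the work surface. World frame = base frame: x ahead of the robot, y to its left, z up, the work surface at z = 0. Lengths are in mm, angles in rad, forces in N, time in s.
With the tool pointing down it reaches from about 250 to 800 mm from the base axis. Payload 3.9 kg.
Tool frame: the origin (TCP) lies midway between the tips of the shut fingers; the grasp point (between the pads) lies 19 mm behind it; z points along the fingers, y is the line along which they close (so a half turn about z gives the same grasp; the last joint's range is limited). The gripper opens to 85 mm and grips with 20 to 120 N. Pads are 22 mm wide; open, the fingers measure 114 mm over their backs; the gripper's body (76 mm by 85 mm) begins 54 mm behind the grasp point. The pads swing forward as they close: fully open they stand 13 mm farther back than shut.
Start: joints at [-1.213, 0.26, -0.138, 1.173, 0, 1.571], TCP at [183.857, -491.743, 231.304] pointing down, gripper open.
Joint ranges: [-2.78, 2.78], [-0.83, 1.72], [-1.28, 1.37], [-1.9, 2.12], [-1.57, 1.48], [-3.14, 3.14]. Speed limits (rad/s): [2.57, 2.57, 3.14, 3.14, 3.14, 3.14].

## Interface

Orientations are given as a unit quaternion [w, x, y, z].
In Python, from workcell import ctrl, viewer gives the robot as it stands.
- The arm moves only by the tool drive_tool, never from a script. Its argument "targets" is a list that holds one entry, the list of rows, each a list of 7 numbers: the turn, a rotation vector about the world's x, y, z in rad, then the shift along the world's x, y, z in units of 40 mm (1.0 is 40 mm), then the opening, from -1 (shut) to 1 (fully open). A call has 1 to 8 rows; each row is the pose to reach, as a shift and turn from the pose commanded when the call began; what a row does not reach only later rows make up. A row lasts 1/8 s, in which the tool goes at most 62.5 mm and 10.7 degrees, less where a joint would pass 70% of its speed; a pose out of reach is approached as far as the arm can. A call with a gripper value outside its range is refused whole. The fingers move at their own pace and stop on an object; "force" is the grip in N (left out, the last holds). Time passes only in rows, so rows that repeat a pose let the fingers close. It gives the time, the measured TCP pose, the force, the opening and the grip force at its end, in the units of the state.
- ctrl.observe(): the state, without advancing time (a new reading comes with each control period).
- viewer.get_image(name): name is "scene" or "top" or "wrist"; returns a dict with "image" (420x560x3 uint8, red, green, blue), "mtx" (3x3 intrinsics, pixels), "world_from_camera" (4x4, takes a point from camera to world coordinates); the wrist camera has in their place "T_tool_cam" (4x4, takes a point from camera to tool coordinates, whose origin is the TCP and whose axes are the flange's). Camera axes: x right, y up, looking along -z (the intrinsics and any distortion apply to the point x, -y, -z); pixel columns grow to the right and rows downward; lengths in mm; the calibration is good to about 2 mm. A picture is of the moment at which its call begins: read the wrist's pose just before it. There is no depth.
- ctrl.job_done(): hands the job in; it is judged then, once.
Trained networks look in the newest picture that a camera, given by its name, has taken for a name from the list of things; names that differ only in an ending like _2 or _b are one class to them, and where a whole thing is asked for, a point or a joint stands for the part that bears it (a point fixed in the world has none). Each returns a list of dicts, best first, with "p" (0 to 1); they miss things now and then, are a little off and sometimes report something else, mostly with a low value. They report only what shows in the picture. A call takes as long as a camera call. They do not tell look-alikes from the thing itself.
- viewer.recognise(camera, thing): "extent" ([left, top, width, height] in pixels, round what is visible of it).
- viewer.outline_of(camera, thing): "pixels" (420x560 bool, what is visible of it) and "extent" ([left, top, width, height] in pixels, round what is visible of it).
- viewer.tip_of(camera, thing): "at" ([column, row] in pixels: a listed point, or the origin of a listed thing).
The state is a dict: "clock": time; "joint_pos": joint angles; "qvel": joint speeds; "tau": joint torques, N m; "position": TCP position; "tcp_rot": TCP orientation; "wrist_force": force on the tool from outside, world axes, zero at the start; "ft_torque": the same for the moment, N m; "opening": opening from 0.0 (shut) to 1.0 (fully open); "gripper_force": force on a finger pad.
Only numpy, scipy, OpenCV 4.12 (cv2) and the standard library are available. Lean on these libraries where they do the work, as an engineer would, in place of code of your own. Each camera call takes 0.05 s, during which the arm holds its last target. There are 200 camera calls.

## Task

Press the release tab of the walnut-effect console box down, then pivot the snap-in cover out and lay it flat, grip upwards, in the middle of the grey mat. Take the doorstop wedge out of the bay and put it in the steel coin tray, then stand packers side by side on the bay floor, lengthways along the bay, choosing ones that together fill its 105 mm gap snugly (no more than 3 mm of play left) without forcing any in. Leave the padlock, the glass coaster and the key tag where they are.

Things in the scene. Friction and masses are not known exactly. Their poses are not given: they have to be found in the camera images.
- station: Walnut-effect console box with a covered bay, fixed, 152 (x) x 168 (y) mm. Origin: under the middle of the bay, on the console top; own x points away from the tab, z up. Front (-x) and back (+x) walls, 10 mm thick, have inner faces at x = -66 and +66 mm; the front wall is 40 mm tall, the back 54. Strips at y = -69 and +69 mm rise to 48 mm beside the cover.
- bay (a point): Middle of the bay floor, 8 mm above the console top; axes as the station's. The gap to fill is 105 mm wide along y (-52.5 to +52.5 mm), between a walnut cheek (-y) and the side of a steel key safe (+y); both are 132 mm long (x) and rise 32 mm above the bay floor.
- lip (a point): Middle of the inner edge of the steel lip on the station's back wall, at station x = +58 mm, underside 51 and top 56 mm above the console, 80 mm wide. It holds down the last 6 mm of the cover's back edge.
- tab (a joint): Release tab in the middle of the station's front (-x) side: a steel rocker hinged along station y at x = -60, z = 22 mm. 0 = latched (nose 5 mm over the cover's front edge, 3 mm above it), 0.4 rad = fully pressed; above about 0.25 the nose is clear. Takes 3 to 4 N on the pad; stays where it is left.
- tab_pad (a point): Middle of the upper face of the tab's press pad (40 x 34 mm), which juts out from the station's front (-x) side, about 39 mm above the console when latched and 16 mm lower when fully pressed. Pressed straight down.
- cover: Snap-in walnut-effect cover, 128 x 128 x 8 mm, 0.22 kg; steel grip bar on top, 16 (own x) x 60 (y) x 28 mm tall, centred at own x = -25 mm. Origin: centre of its underside; in place it is 40 mm above the console, axes as the station's. Tab pressed: raise the front (-x) edge 0.3 rad about the back edge (3 mm play under the lip), then draw it forward (-x) and up.
- wedge: Hard black silicone doorstop wedge, 100 long (own x) x 40 wide (own y), its heel (x from +5 to +50 mm) 26 mm tall with vertical sides, sloping to 10 mm at the toe (-x); 120 g. Origin: centre of its underside. At the start it lies in the bay under the cover, roughly along station x, in the middle.
- mat: Grey mat, fixed, 170 x 170 x 4 mm. Origin: centre of its underside.
- tray: Stainless coin tray, fixed, 110 (x) x 160 (y) x 22 mm outside, walls and floor 4 mm. Origin: centre of its underside.
- padlock: Bystander: grey plastic padlock lying flat, body 50 x 46 x 24 mm and shackle 30 mm. Origin: under the body's centre.
- coaster: Bystander: round glass coaster, 90 mm across, 8 mm thick. Origin: centre of its underside.
- key_tag: Bystander: silver aluminium key tag 80 x 30 x 6 mm with a wire ring at its +x end. Origin: under the tag's centre.
- packer_22: Light-wood packer 22 mm thick, an upright plate: 100 mm long (own x), 22 mm thick (own y), 56 mm tall; the lower 32 mm is 100 mm long, above it a grip neck 50 mm long (x) and 24 mm tall, as thick as the packer; 4 mm rounded lower edges; about 95 g. Same either way round. Origin: centre of its underside; z up. May be absent (None from the start).
- packer_28: Light-wood packer 28 mm thick, an upright plate: 100 mm long (own x), 28 mm thick (own y), 56 mm tall; the lower 32 mm is 100 mm long, above it a grip neck 50 mm long (x) and 24 mm tall, as thick as the packer; 4 mm rounded lower edges; about 112 g. Same either way round. Origin: centre of its underside; z up. May be absent (None from the start).
- packer_34: Light-wood packer 34 mm thick, an upright plate: 100 mm long (own x), 34 mm thick (own y), 56 mm tall; the lower 32 mm is 100 mm long, above it a grip neck 50 mm long (x) and 24 mm tall, as thick as the packer; 4 mm rounded lower edges; about 130 g. Same either way round. Origin: centre of its underside; z up. May be absent (None from the start).
- packer_40: Light-wood packer 40 mm thick, an upright plate: 100 mm long (own x), 40 mm thick (own y), 56 mm tall; the lower 32 mm is 100 mm long, above it a grip neck 50 mm long (x) and 24 mm tall, as thick as the packer; 4 mm rounded lower edges; about 148 g. Same either way round. Origin: centre of its underside; z up. May be absent (None from the start).
- packer_46: Light-wood packer 46 mm thick, an upright plate: 100 mm long (own x), 46 mm thick (own y), 56 mm tall; the lower 32 mm is 100 mm long, above it a grip neck 50 mm long (x) and 24 mm tall, as thick as the packer; 4 mm rounded lower edges; about 165 g. Same either way round. Origin: centre of its underside; z up. May be absent (None from the start).
- packer_52: Light-wood packer 52 mm thick, an upright plate: 100 mm long (own x), 52 mm thick (own y), 56 mm tall; the lower 32 mm is 100 mm long, above it a grip neck 50 mm long (x) and 24 mm tall, as thick as the packer; 4 mm rounded lower edges; about 183 g. Same either way round. Origin: centre of its underside; z up. May be absent (None from the start).
Mind the look-alikes: they are no part of the job. What is shaped like the packer_52 but blue is not meant. Leave any purple look-alike of the packer_34 alone.

How it is judged:
By the outcome, as a careful person would: the job done as asked, in the order asked, and still so for the second after the job is handed in, with the robot touching nothing.
Of packer_22, packer_28, packer_34, packer_40, packer_46, packer_52 only 5 to 6 are there at a start; the rules pass over those that are not, and their reading is None.
At some moment in a run one of packer_34, packer_40, packer_46, packer_52 may be knocked a few centimetres aside while the robot is not near it.
It also fails if it takes over 176 s, if anything falls off the work surface, if the arm or the gripper's body presses on something with over 40 N, if the wrist force passes 120 N, or if a joint passes its speed limit or range.

## Working session

There is one attempt and no reset: what is moved stays moved. The work goes in short steps, Python scripts to look and compute and a tool call to move; the robot and the scene stay as the last step left them, time stands still between calls to the robot, and variables do not carry over. Pictures are saved under pics/ and viewed, at most 15 in all, crops included, and the job is handed in when it is done.

Besides the shell and the picture viewer there is one more tool, called after "Request:" as name(argument=value, ...) on one line, values as JSON. drive_tool: Moves the arm, as the interface text tells. Its arguments: {"type":"object","properties":{"targets":{"type":"array","items":{"type":"array","items":{"type":"array","items":{"type":"number"}}}},"force":{"type":"number"}},"required":["targets"]}

```bash
mkdir -p pics; ls
cat > h.py <<'E'
import numpy as np, cv2
from workcell import ctrl, viewer
from scipy.spatial.transform import Rotation as R
def img(n):
    d=viewer.get_image(n); return d
def save(d,f): cv2.imwrite('pics/'+f,cv2.cvtColor(np.ascontiguousarray(d['image']),cv2.COLOR_RGB2BGR))
def wfc(d,s=None):
    if 'world_from_camera' in d: return np.array(d['world_from_camera'])
    s=s or ctrl.observe(); T=np.eye(4); q=s['tcp_rot']; T[:3,:3]=R.from_quat([q[1],q[2],q[3],q[0]]).as_matrix(); T[:3,3]=s['position']
    return T@np.array(d['T_tool_cam'])
def ray(d,px,z,T=None):
    T=wfc(d) if T is None else T
    k=np.array(d['mtx']); px=np.atleast_2d(px).astype(float)
    c=np.c_[(px[:,0]-k[0,2])/k[0,0],-(px[:,1]-k[1,2])/k[1,1],-np.ones(len(px))]
    w=c@T[:3,:3].T; o=T[:3,3]
    return o+w*((z-o[2])/w[:,2])[:,None]
def proj(d,P,T=None):
    T=wfc(d) if T is None else T
    k=np.array(d['mtx']); c=(np.atleast_2d(P)-T[:3,3])@T[:3,:3]
    return np.c_[k[0,0]*c[:,0]/-c[:,2]+k[0,2],-k[1,1]*c[:,1]/-c[:,2]+k[1,2]]
E
python3 - <<'E'
from h import *
for n in ['top','scene']:
    d=img(n); save(d,n+'0.png'); print(n,[ (k,np.round(v,2).tolist()) for k,v in d.items() if k!='image'])
    if n=='top': D=d
for t in ['station','tab_pad','cover','mat','tray','padlock','coaster','key_tag','bay','lip','packer_22','packer_28','packer_34','packer_40','packer_46','packer_52']:
    a=viewer.tip_of('top',t); b=viewer.recognise('top',t)
    print(t,[(np.round(x['p'],2),np.round(x['at']).tolist(),np.round(ray(D,x['at'],0)[0]).tolist()) for x in a[:3]],[(round(x['p'],2),np.round(x['extent']).tolist()) for x in b[:3]])
print(ctrl.observe()['clock'], ctrl.observe()['tcp_rot'])
E
```

```text
pics
top [('mtx', [[383.6, 0.0, 283.67], [0.0, 383.6, 210.48], [0.0, 0.0, 1.0]]), ('world_from_camera', [[-0.01, 0.99, -0.11, 440.4], [-1.0, -0.01, 0.01, 19.93], [0.01, 0.11, 0.99, 1238.97], [0.0, 0.0, 0.0, 1.0]])]
scene [('mtx', [[395.46, 0.0, 280.3], [0.0, 395.46, 211.48], [0.0, 0.0, 1.0]]), ('world_from_camera', [[0.81, -0.33, 0.47, 1019.05], [0.58, 0.48, -0.66, -649.97], [-0.01, 0.81, 0.59, 643.0], [0.0, 0.0, 0.0, 1.0]])]
station [(np.float64(0.63), [292.0, 191.0], [641.0, -19.0, 0.0])] [(0.78, [260.0, 168.0, 57.0, 60.0])]
tab_pad [(np.float64(0.52), [298.0, 221.0], [543.0, -36.0, 0.0])] [(0.48, [293.0, 212.0, 10.0, 17.0])]
cover [(np.float64(0.86), [292.0, 196.0], [624.0, -17.0, 0.0])] [(0.96, [270.0, 169.0, 46.0, 47.0])]
mat [(np.float64(0.81), [378.0, 211.0], [572.0, -299.0, 0.0])] [(0.61, [352.0, 187.0, 51.0, 52.0]), (0.55, [178.0, 236.0, 17.0, 31.0]), (0.38, [208.0, 197.0, 20.0, 30.0])]
tray [(np.float64(0.95), [373.0, 259.0], [419.0, -277.0, 0.0]), (np.float64(0.46), [219.0, 212.0], [574.0, 218.0, 0.0])] [(0.59, [347.0, 242.0, 56.0, 32.0])]
padlock [(np.float64(0.68), [259.
[... 1636 characters left out ...]
0, 13.0, 33.0]), (0.75, [180.0, 234.0, 14.0, 35.0])]
packer_46 [(np.float64(0.88), [170.0, 159.0], [750.0, 380.0, 0.0]), (np.float64(0.76), [188.0, 214.0], [570.0, 319.0, 0.0]), (np.float64(0.67), [217.0, 250.0], [452.0, 223.0, 0.0])] [(0.84, [207.0, 196.0, 22.0, 33.0]), (0.78, [152.0, 195.0, 13.0, 33.0]), (0.75, [180.0, 234.0, 14.0, 35.0])]
packer_52 [(np.float64(0.88), [170.0, 159.0], [750.0, 380.0, 0.0]), (np.float64(0.76), [188.0, 214.0], [570.0, 319.0, 0.0]), (np.float64(0.67), [217.0, 250.0], [452.0, 223.0, 0.0])] [(0.84, [207.0, 196.0, 22.0, 33.0]), (0.78, [152.0, 195.0, 13.0, 33.0]), (0.75, [180.0, 234.0, 14.0, 35.0])]
1.7 [8.73524791e-06 9.84038446e-01 1.77955997e-01 2.16847218e-06]
```

View pictures.

Run:
```python
import cv2
a=cv2.imread('pics/top0.png')[140:300,140:440]; cv2.imwrite('pics/top0c.png',cv2.resize(a,None,fx=2.66,fy=2.66,interpolation=cv2.INTER_CUBIC))
```

```text
(no output)
```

View pics/top0c.png

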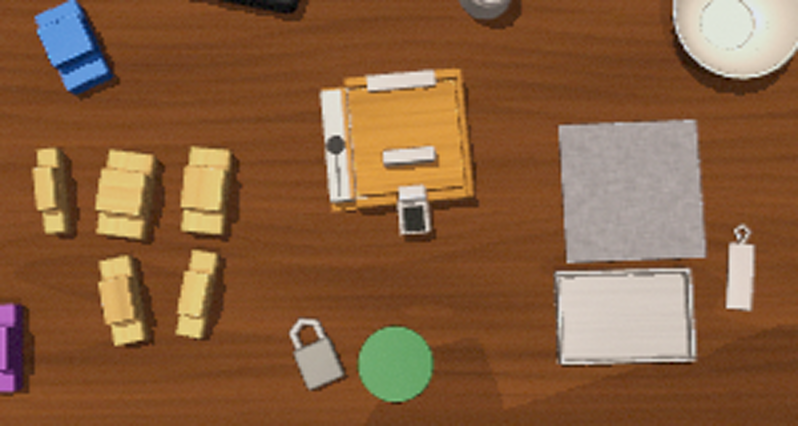

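View pics/scene0.png

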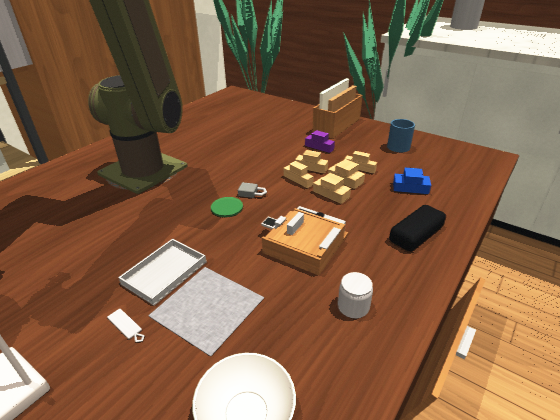

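Request:
drive_tool(targets=[[[0,0,1.2,9.0,11.5,3,1],[0,0,1.2,9.0,11.5,3,1],[0,0,1.2,9.0,11.5,3,1],[0,0,1.2,9.0,11.5,3,1],[0,0,1.2,9.0,11.5,3,1],[0,0,1.2,9.0,11.5,3,1],[0,0,1.2,9.0,11.5,3,1],[0,0,1.2,9.0,11.5,3,1]]])

```text
clock: 2.7
position: [486.8, -104.3, 332.6]
tcp_rot: [0.0, 0.711, 0.703, 0.0]
wrist_force: [2.0, -0.7, -0.7]
opening: 1.0
gripper_force: 0.0
```

Run:
```python
from h import *
s=ctrl.observe(); print(s['clock'],s['joint_pos'],s['position'],s['tcp_rot'],s['qvel'])
d=img('wrist'); save(d,'w1.png'); print(np.round(d['T_tool_cam'],3).tolist(),np.round(d['mtx'],1).tolist(), np.round(wfc(d,s),2).tolist())
```

```text
2.7 [-2.10856488e-01  1.89412316e-01  3.01467970e-02  1.41055876e+00
 -2.77821028e-04  1.37233003e+00] [ 486.78868077 -104.28230883  332.58913061] [4.82555202e-04 7.11473736e-01 7.02712507e-01 1.50514108e-04] [ 0.9270354   0.34092137  0.67813783  0.33183839 -0.0019265   0.93587771]
[[0.0, 0.949, 0.317, 81.851], [1.0, -0.0, 0.0, -0.837], [0.0, 0.317, -0.949, -143.208], [0.0, 0.0, 0.0, 1.0]] [[308.3, 0.0, 284.9], [0.0, 308.3, 209.0], [0.0, 0.0, 1.0]] [[1.0, 0.01, 0.0, 486.84], [-0.01, 0.95, 0.32, -22.36], [0.0, -0.32, 0.95, 475.76], [0.0, 0.0, 0.0, 1.0]]
```

View pics/w1.png

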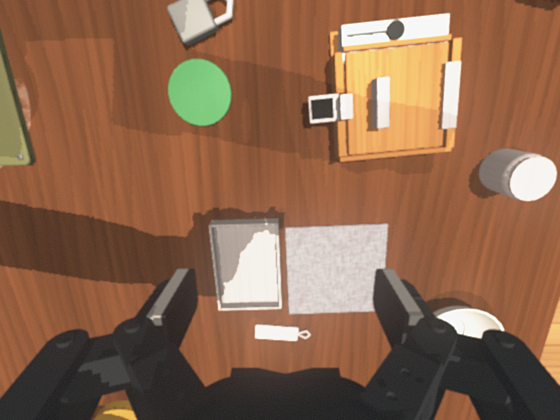

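Request:
drive_tool(targets=[[[0,0,0,1.5,0.5,0,1],[0,0,0,1.5,0.5,0,1],[0,0,0,1.5,0.5,0,1],[0,0,0,1.5,0.5,0,1],[0,0,0,1.5,0.5,0,1]]])

```text
clock: 3.38
position: [544.9, -86.7, 332.6]
tcp_rot: [0.0, 0.712, 0.702, 0.0]
wrist_force: [-0.2, -0.1, 0.2]
opening: 0.998
gripper_force: 0.0
```

```bash
cat >> h.py <<'E'
def rect(d,mask,z,T=None):
    ys,xs=np.nonzero(mask); P=ray(d,np.c_[xs,ys],z,T)[:,:2]
    return cv2.minAreaRect(P.astype(np.float32))
def look(cam='wrist'):
    s=ctrl.observe(); d=img(cam); d['T']=wfc(d,s); d['s']=s; return d
def tips(d,cam,thing,z):
    return [(round(float(x['p']),2),np.round(x['at'],1).tolist(),np.round(ray(d,x['at'],z,d['T'])[0,:2],1).tolist()) for x in viewer.tip_of(cam,thing)[:8]]
E
python3 - <<'E'
from h import *
d=look(); save(d,'w2.png'); s=d['s']; print(s['clock'],s['position'],s['joint_pos'],s['qvel'].max())
for t,z in dict(station=0,tab_pad=39,cover=40,mat=0,tray=0,lip=56,bay=8).items():
    print(t,tips(d,'wrist',t,z))
for t,z in dict(cover=48,mat=4,tray=22).items():
    for o in viewer.outline_of('wrist',t)[:2]: print(t,o['p'],rect(d,o['pixels'],z,d['T']))
d=look('top')
for t,z in dict(tab_pad=39,cover=40,mat=0,tray=0,lip=56).items():
    print(t,tips(d,'top',t,z))
for t,z in dict(cover=48,mat=4,tray=22).items():
    for o in viewer.outline_of('top',t)[:1]: print(t,o['p'],rect(d,o['pixels'],z,d['T']))
E
```

```text
3.375 [544.88279157 -86.73234128 332.6288672 ] [-1.57825341e-01  2.87667591e-01  1.62206509e-01  1.44447153e+00
 -4.56788062e-05  1.42727557e+00] 0.004173077125869521
station [(0.65, [395.7, 110.3], [708.2, -13.1]), (0.37, [273.7, 123.9], [528.3, -29.8])]
tab_pad [(0.64, [274.7, 123.0], [531.1, -26.6])]
cover [(0.87, [349.5, 115.5], [632.6, -18.2])]
mat [(0.61, [301.1, 276.8], [569.8, -289.6]), (0.43, [395.8, 111.6], [708.5, -14.9])]
tray [(0.84, [216.7, 273.6], [422.2, -281.1])]
lip [(0.9, [394.2, 112.2], [687.3, -14.5])]
bay [(0.67, [248.0, 338.7], [470.9, -414.5]), (0.25, [271.5, 124.3], [525.4, -29.9])]
cover 0.81 ((631.4429931640625, -18.643043518066406), (128.06983947753906, 127.85973358154297), 4.796912670135498)
mat 0.71 ((569.93408203125, -295.34814453125), (171.12298583984375, 173.37216186523438), 1.7475305795669556)
tray 0.63 ((421.3612976074219, -273.2713928222656), (114.52570343017578, 171.67214965820312), 1.9132792949676514)
tab_pad [(0.58, [294.6, 222.2], [535.4, -24.6]), (0.17, [213.3, 246.6], [461.8, 229.4])]
cover [(0.72, [293.1, 193.8], [625.4, -21.1])]
mat []
tray []
lip [(0.66, [286.1, 172.3], [691.3, 0.5])]
cover 0.96 ((631.0711059570312, -17.340606689453125), (130.62515258789062, 128.56600952148438), 4.7638092041015625)
mat 0.46 ((619.7724609375, -9.448738098144531), (199.7936553955078, 179.21653747558594), 5.944220066070557)
tray 0.66 ((429.7674255371094, -351.9376220703125), (81.65664672851562, 8.442558288574219), 1.3352798223495483)
```

Request:
drive_tool(targets=[[[0,0,0.097,-0.375,1.5,-6.8,-1],[0,0,0.097,-0.375,1.5,-6.8,-1],[0,0,0.097,-0.375,1.5,-6.8,-1],[0,0,0.097,-0.375,1.5,-6.8,-1],[0,0,0.097,-0.375,1.5,-6.8,-1],[0,0,0.097,-0.375,1.5,-6.8,-1],[0,0,0.097,-0.375,1.5,-6.8,-1],[0,0,0.097,-0.375,1.5,-6.8,-1]]])

```text
clock: 5.38
position: [532.7, -26.5, 61.9]
tcp_rot: [0.002, 0.677, 0.736, 0.001]
wrist_force: [-0.0, -0.5, 1.2]
opening: 0.001
gripper_force: 0.0
```

Request:
drive_tool(targets=[[[0,0,0,0,0,-0.3,-1],[0,0,0,0,0,-0.5,-1],[0,0,0,0,0,-0.6,-1],[0,0,0,0,0,-0.7,-1],[0,0,0,0,0,-0.8,-1],[0,0,0,0,0,-0.85,-1],[0,0,0,0,0,-0.9,-1],[0,0,0,0,0,-0.9,-1]]])

```text
clock: 6.38
position: [527.4, -26.4, 23.1]
tcp_rot: [-0.002, 0.677, 0.736, -0.002]
wrist_force: [-6.0, -1.0, 4.8]
opening: 0.0
gripper_force: 3.4
```

Request:
drive_tool(targets=[[[0,0,0,-0.05,0,1,-1],[0,0,0,0,0,1.9,1],[0,0,0,1,0.1,1.9,1],[0,0,0,1.91,0.155,1.9,1],[0,0,0,1.91,0.155,1.9,1],[0,0,0,1.91,0.155,1.9,1],[0,0,0,1.91,0.155,1.9,1]]])

```text
clock: 7.25
position: [605.8, -19.8, 99.5]
tcp_rot: [-0.001, 0.677, 0.736, -0.0]
wrist_force: [-0.1, 0.3, -0.4]
opening: 1.002
gripper_force: 0.0
```

Run:
```python
from h import *
d=look(); save(d,'w3.png'); s=d['s']; print(s['clock'],s['position'],s['tcp_rot'],abs(s['qvel']).max())
for t,z in dict(tab_pad=23,cover=40,lip=56).items(): print(t,tips(d,'wrist',t,z))
for o in viewer.outline_of('wrist','cover')[:2]: print(o['p'],rect(d,o['pixels'],48,d['T']))
c=np.array([631.4,-18.4]);a=.083
def st(x,y,z): return [c[0]+x*np.cos(a)-y*np.sin(a),c[1]+x*np.sin(a)+y*np.cos(a),z]
P=[st(-25+i*8,j*30,76) for i,j in [(-1,-1),(1,-1),(1,1),(-1,1)]]+[st(i*64,j*64,48) for i,j in [(-1,-1),(1,-1),(1,1),(-1,1)]]
im=d['image'].copy()
for p in proj(d,P,d['T']): cv2.circle(im,tuple(int(v) for v in np.round(p)),3,(0,0,255),1)
d['image']=im; save(d,'w3m.png')
```

```text
7.25 [605.82078562 -19.84543538  99.54498185] [-6.06543864e-04  6.76828018e-01  7.36140777e-01 -4.71821016e-04] 0.005352107404921243
tab_pad [(0.7, [183.0, 223.3], [527.6, -29.4])]
cover [(0.74, [325.4, 229.7], [633.6, -18.7])]
lip [(0.9, [410.2, 238.6], [687.3, -13.9])]
0.89 ((631.8023681640625, -18.402572631835938), (128.35382080078125, 129.1786346435547), 4.822246074676514)
0.71 ((547.5205078125, -21.84390640258789), (42.292598724365234, 41.92931365966797), 87.33709716796875)
```

View pics/w3m.png

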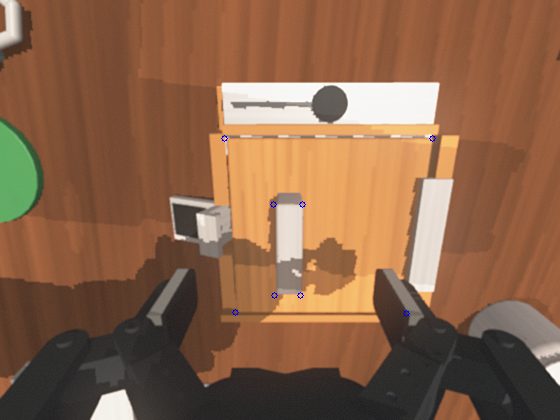

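Request:
drive_tool(targets=[[[0,0,0,0.02,0,-0.6,1],[0,0,0,0.02,0,-1.0,1],[0,0,0,0.02,0,-1.2,1],[0,0,0,0.02,0,-1.2,1],[0,0,0,0.02,0,-1.2,-1],[0,0,0,0.02,0,-1.2,-1],[0,0,0,0.02,0,-1.2,-1],[0,0,0,0.02,0,-1.2,-1]]], force=70)

```text
clock: 8.5
position: [608.3, -19.9, 52.6]
tcp_rot: [0.0, 0.677, 0.736, 0.0]
wrist_force: [-0.4, 0.1, 1.4]
opening: 0.17
gripper_force: 69.2
```

Request:
drive_tool(targets=[[[0,0,0,0,0,0,-1],[0,0,0,0,0,0,-1],[0,0,0,0,0,0,-1]]])

```text
clock: 8.88
position: [608.3, -19.8, 52.5]
tcp_rot: [0.0, 0.677, 0.736, 0.0]
wrist_force: [-0.5, 0.1, 4.3]
opening: 0.176
gripper_force: 70.2
```

Request:
drive_tool(targets=[[[-0.004,0.05,0,0.02,0,0.11,-1],[-0.008,0.1,0,0.04,0,0.22,-1],[-0.012,0.15,0,0.07,0,0.33,-1],[-0.017,0.2,0,0.1,0.01,0.435,-1],[-0.021,0.25,0,0.14,0.01,0.54,-1],[-0.025,0.299,0,0.185,0.015,0.64,-1],[-0.025,0.299,0,0.185,0.015,0.64,-1]]])

```text
clock: 9.75
position: [615.4, -19.2, 77.5]
tcp_rot: [-0.102, 0.669, 0.728, -0.111]
wrist_force: [-1.0, 0.5, 3.9]
opening: 0.173
gripper_force: 70.3
```

Request:
drive_tool(targets=[[[0,0,0,-0.15,-0.012,0.01,-1],[0,0,0,-0.3,-0.025,0.02,-1],[0,0,0,-0.45,-0.037,0.05,-1],[0,0,0,-0.6,-0.05,0.15,-1],[0,0,0,-0.7,-0.058,0.5,-1],[0,0,0,-0.75,-0.06,1.2,-1],[0,0,0,-0.75,-0.06,2.2,-1]]])

```text
clock: 10.62
position: [584.2, -21.7, 166.4]
tcp_rot: [-0.102, 0.669, 0.728, -0.111]
wrist_force: [0.5, 0.8, -2.4]
opening: 0.166
gripper_force: 69.2
```

Run:
```python
from h import *
d=look(); save(d,'w4.png'); s=d['s']; print(s['clock'],s['position'],s['wrist_force'],s['opening'])
d=img('scene'); save(d,'s4.png')
```

```text
10.625 [584.18959879 -21.67903637 166.40109718] [ 0.46708042  0.75229672 -2.41819282] 0.1660456388173533
```

View pics/s4.png

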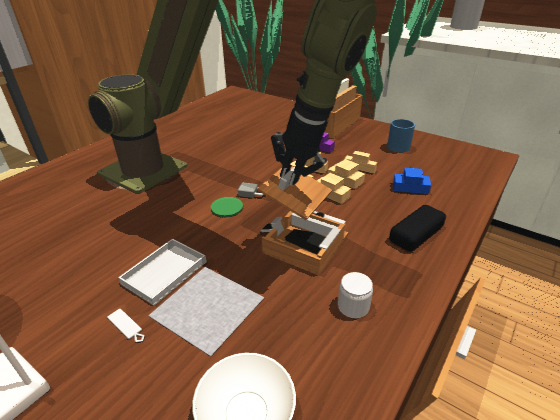

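Request:
drive_tool(targets=[[[0.006,-0.1,-0.018,-0.2,-1,0,-1],[0.012,-0.2,-0.035,-0.5,-2.5,0,-1],[0.017,-0.3,-0.053,-0.98,-4,-0.5,-1],[0.017,-0.3,-0.053,-0.98,-5.5,-1.5,-1],[0.017,-0.3,-0.053,-0.98,-6.83,-2.5,-1],[0.017,-0.3,-0.053,-0.98,-6.83,-2.9,-1],[0.017,-0.3,-0.053,-0.98,-6.83,-2.9,-1],[0.017,-0.3,-0.053,-0.98,-6.83,-2.9,-1]]])

```text
clock: 11.72
position: [546.3, -294.2, 50.2]
tcp_rot: [0.0, 0.696, 0.718, 0.0]
wrist_force: [0.5, 0.2, -1.5]
opening: 0.173
gripper_force: 69.3
```

Run:
```python
from h import *
d=look(); save(d,'w5.png'); s=d['s']; print(s['clock'],s['position'],s['tcp_rot'],s['wrist_force'],s['opening'],abs(s['qvel']).max())
z0=s['position'][2]-12.5
print(tips(d,'wrist','cover',z0),tips(d,'wrist','mat',0))
for t,z in dict(cover=z0+8,mat=4).items():
    for o in viewer.outline_of('wrist',t)[:2]: print(t,o['p'],rect(d,o['pixels'],z,d['T']))
```

```text
11.725 [ 546.2595132  -294.15848121   50.19989175] [1.02374654e-04 6.95986416e-01 7.18054866e-01 3.28399871e-04] [ 0.50454888  0.2307207  -1.49578059] 0.17253365823879352 0.017516831453263944
[(0.67, [328.7, 264.2], [570.3, -296.4])] []
cover 0.8 ((570.2236328125, -293.6849670410156), (129.3778839111328, 129.4761962890625), 1.7913607358932495)
mat 0.9 ((570.4673461914062, -280.66094970703125), (169.48764038085938, 142.85763549804688), 1.793762445449829)
```

View pics/w5.png

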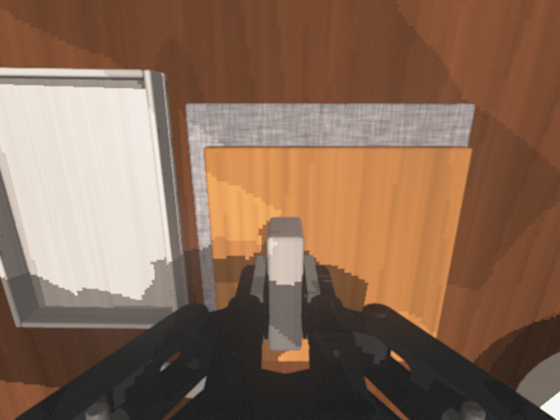

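Request:
drive_tool(targets=[[[0,0,0,0,0,-0.4,-1],[0,0,0,0,0,-0.7,-1],[0,0,0,0,0,-0.8,-1],[0,0,0,0,0,-0.83,-1],[0,0,0,0,0,-0.83,-1],[0,0,0,0,0,-0.83,-1]]])

```text
clock: 12.72
position: [544.6, -294.0, 16.5]
tcp_rot: [-0.001, 0.696, 0.718, -0.0]
wrist_force: [-3.8, 3.2, 5.7]
opening: 0.171
gripper_force: 70.4
```

Request:
drive_tool(targets=[[[0,0,0,0,0,0,0],[0,0,0,0,0,0,1],[0,0,0,0,0,0,1],[0,0,0,0,0,0,1],[0,0,0,0,0,1,1],[0,0,0,0,0,2.5,1],[0,0,0,1.5,1,4,1],[0,0,0,2,2,5,1]]])

```text
clock: 13.72
position: [615.2, -231.4, 199.8]
tcp_rot: [0.001, 0.697, 0.717, 0.001]
wrist_force: [0.6, -0.0, -0.4]
opening: 0.999
gripper_force: 0.0
```

Request:
drive_tool(targets=[[[0,0,1.626,0.3,5.3,1,1],[0,0,1.626,0.3,5.3,1,1],[0,0,1.626,0.3,5.3,1,1],[0,0,1.626,0.3,5.3,1,1],[0,0,1.626,0.3,5.3,1,1],[0,0,1.626,0.3,5.3,1,1],[0,0,1.626,0.3,5.3,1,1],[0,0,1.626,0.3,5.3,1,0.2]]])

```text
clock: 14.72
position: [625.9, -18.9, 238.0]
tcp_rot: [-0.0, 0.017, 1.0, 0.0]
wrist_force: [0.1, -0.7, 0.3]
opening: 0.817
gripper_force: 0.0
```

Request:
drive_tool(targets=[[[0,0,0.15,0,0,0,0.2],[0,0,0.15,0,0,0,0.2],[0,0,0.15,0,0,0,0.2]]])

```text
clock: 15.1
position: [625.9, -19.0, 238.1]
tcp_rot: [-0.0, -0.054, 0.999, 0.0]
wrist_force: [-0.1, 0.7, -0.6]
opening: 0.601
gripper_force: 0.0
```

Run:
```python
from h import *
d=look(); save(d,'w6.png'); s=d['s']; print(s['clock'],s['position'],s['tcp_rot'],s['joint_pos'],s['opening'],abs(s['qvel']).max())
print(tips(d,'wrist','wedge',8),tips(d,'wrist','bay',8),tips(d,'wrist','lip',56),tips(d,'wrist','tab_pad',23))
for t,z in dict(wedge=21,station=48).items():
    for o in viewer.outline_of('wrist',t)[:2]: print(t,o['p'],rect(d,o['pixels'],z,d['T']))
for p in tips(d,'wrist','packer_22',0): print(p)
for o in viewer.outline_of('wrist','packer_22'): print(o['p'],o['extent'],rect(d,o['pixels'],45,d['T']))
```

```text
15.1 [625.93400495 -19.0456661  238.07124014] [-1.86953743e-05 -5.38126089e-02  9.98551032e-01  2.00280895e-04] [-3.06208077e-02  4.35496404e-01  1.43399547e-01  1.27877052e+00
  3.95979712e-04 -1.38298053e-01] 0.6006718176688892 0.009232919106410943
[(0.78, [290.3, 188.9], [640.9, -9.9])] [(0.68, [284.1, 181.0], [631.7, -18.7])] [(0.96, [281.0, 240.4], [690.4, -15.9])] []
wedge 0.74 ((640.1257934570312, -13.736932754516602), (111.27307891845703, 41.79216766357422), 0.28289180994033813)
wedge 0.29 ((582.3855590820312, 281.04345703125), (103.1463394165039, 42.02835464477539), 21.927200317382812)
station 0.92 ((615.4821166992188, -9.117225646972656), (193.61622619628906, 167.80113220214844), 5.49868106842041)
(0.89, [524.6, 43.3], [450.1, 229.3])
(0.83, [552.8, 289.6], [750.3, 380.5])
(0.81, [484.8, 158.0], [578.0, 225.1])
0.92 [524.5, 120.1, 34.7, 87.9] ((579.8356323242188, 260.46380615234375), (96.2752456665039, 39.2705192565918), 21.927183151245117)
0.89 [451.8, 113.6, 90.5, 88.0] ((572.807861328125, 212.20379638671875), (80.27500915527344, 96.20851135253906), 83.48672485351562)
0.63 [535.1, 261.6, 23.5, 76.8] ((746.60205078125, 333.9582214355469), (120.3156509399414, 27.465621948242188), 21.927249908447266)
0.61 [493.2, 1.2, 65.2, 95.5] ((466.0071105957031, 215.28897094726562), (54.160675048828125, 86.55192565917969), 79.17660522460938)
```

View pics/w6.png

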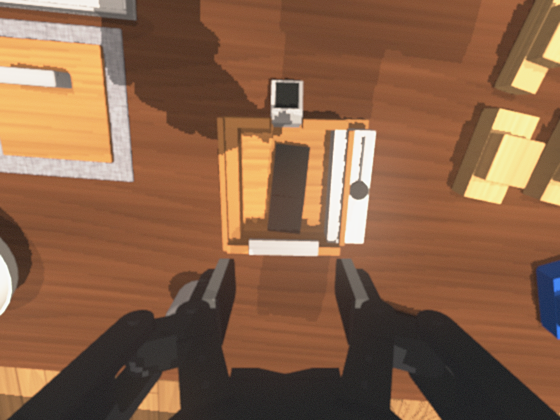

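Run:
```python
import cv2,numpy as np
a=cv2.imread('pics/w6.png')[110:265,210:380].astype(float)
b=np.clip(255*(a/255)**0.4,0,255).astype(np.uint8)
cv2.imwrite('pics/w6c.png',cv2.resize(b,None,fx=3.8,fy=3.8,interpolation=cv2.INTER_CUBIC))
```

```text
(no output)
```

View pics/w6c.png

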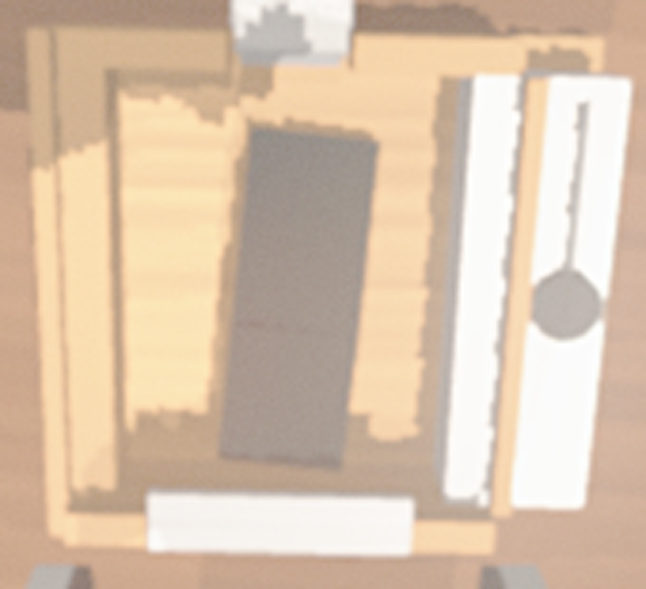

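Run:
```python
from h import *
d=look(); T=d['T']
P=ray(d,[(272.1,194.7),(304.2,196.8),(267.9,231),(300,232.9)],34,T); print(np.round(P,1).tolist())
print('toe',np.round(ray(d,[(210+250/3.8,110+128/3.8),(210+378/3.8,110+140/3.8)],18,T),1).tolist())
a=P[:2].mean(0);b=P[2:].mean(0); print(np.linalg.norm(b-a),np.linalg.norm(P[0]-P[1]),np.arctan2(*(b-a)[1::-1]),(a+b)/2)
Q=ray(d,[(210+65/3.8,110+540/3.8),(210+493/3.8,110+552/3.8)],54,T);print(Q)
```

```text
[[643.5, -31.5, 34.0], [641.9, 6.2, 34.0], [689.7, -32.1, 34.0], [687.9, 7.0, 34.0]]
toe [[586.4, -33.3, 18.0], [585.7, 6.0, 18.0]]
46.093186563861515 37.67988697177527 0.0017987401779801697 [665.72781849 -12.60322268  34.        ]
[[713.14459007 -77.0111872   54.        ]
 [702.80778555  55.12339801  54.        ]]
```

Request:
drive_tool(targets=[[[0,0,-0.108,0.9,0.16,-2,0.3],[0,0,-0.108,0.9,0.16,-4,0.3],[0,0,-0.108,0.9,0.16,-4,0.3],[0,0,-0.108,0.9,0.16,-4.8,0.3],[0,0,-0.108,0.9,0.16,-5.4,0.3],[0,0,-0.108,0.9,0.16,-5.7,0.3],[0,0,-0.108,0.9,0.16,-5.7,0.3]]], force=60)

```text
clock: 16.48
position: [661.4, -12.6, 9.5]
tcp_rot: [-0.001, -0.001, 1.0, 0.0]
wrist_force: [0.2, 0.1, 0.6]
opening: 0.651
gripper_force: 0.0
```

Request:
drive_tool(targets=[[[0,0,0,0,0,0,-1],[0,0,0,0,0,0,-1],[0,0,0,0,0,0,-1],[0,0,0,0,0,0,-1],[0,0,0,0,0,0,-1]]])

```text
clock: 17.1
position: [663.3, -12.7, 11.7]
tcp_rot: [0.001, -0.001, 1.0, 0.0]
wrist_force: [-0.2, 0.2, 6.9]
opening: 0.457
gripper_force: 61.6
```

Request:
drive_tool(targets=[[[0,0,0,0,0,0.8,-1],[0,0,0,0,0,2,-1],[0,0,-0.1,0,0,3.5,-1],[0,0,-1.54,-2,-2.4,3.8,-1],[0,0,-1.54,-4,-4.8,3.8,-1],[0,0,-1.54,-6.03,-7.23,3.8,-1],[0,0,-1.54,-6.03,-7.23,3.8,-1],[0,0,-1.54,-6.03,-7.23,3.8,-1]]])

```text
clock: 18.1
position: [460.3, -253.5, 160.9]
tcp_rot: [-0.0, 0.498, 0.867, 0.0]
wrist_force: [1.1, -1.5, -1.2]
opening: 0.458
gripper_force: 61.0
```

Request:
drive_tool(targets=[[[0,0,-0.6,0,0,0,-1],[0,0,-0.6,0,0,0,-1],[0,0,-0.6,0,0,0,-1],[0,0,-0.6,0,0,0,-1]]])

```text
clock: 18.6
position: [461.4, -252.2, 160.7]
tcp_rot: [-0.0, 0.73, 0.683, -0.0]
wrist_force: [0.1, 0.2, -1.4]
opening: 0.453
gripper_force: 61.1
```

Run:
```python
from h import *
d=look(); save(d,'w7.png'); s=d['s']; print(s['clock'],s['position'],s['tcp_rot'],s['wrist_force'],s['opening'],s['joint_pos'])
q=s['tcp_rot'];print('phi',2*np.arctan2(q[2],q[1]))
print(tips(d,'wrist','tray',0))
for t,z in dict(tray=22,wedge=s['position'][2]+15).items():
    for o in viewer.outline_of('wrist',t)[:2]: print(t,o['p'],o['extent'],rect(d,o['pixels'],z,d['T']))
```

```text
18.6 [ 461.43505767 -252.19899141  160.72230821] [-3.52432330e-04  7.30480946e-01  6.82932985e-01 -3.60149171e-05] [ 0.06138519  0.1854489  -1.40030993] 0.45339803592288536 [-5.00286277e-01  3.02233242e-01 -2.69053629e-01  1.00020139e+00
  1.52481659e-04  1.13776565e+00]
phi 1.503540675995478
[(0.88, [248.7, 218.4], [420.5, -279.5])]
tray 0.71 [173.4, 139.9, 69.0, 156.1] ((392.7450256347656, -274.88714599609375), (56.718994140625, 156.68215942382812), 0.8097824454307556)
wedge 0.68 [235.2, 118.3, 95.5, 227.4] ((461.6391906738281, -230.5784454345703), (111.31918334960938, 42.646949768066406), 86.47763061523438)
```

View pics/w7.png

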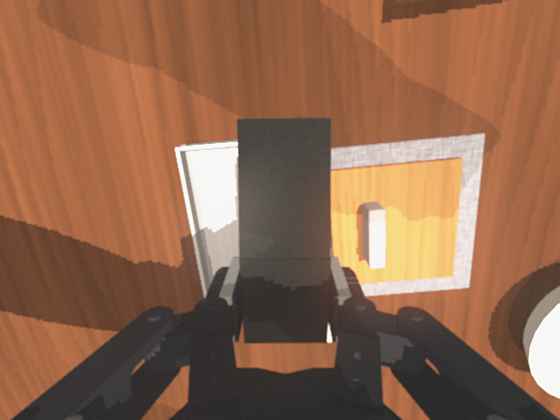

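Request:
drive_tool(targets=[[[0,0,0.095,-1.0,-1.245,-0.5,-1],[0,0,0.095,-1.0,-1.245,-1.5,-1],[0,0,0.095,-1.0,-1.245,-2.6,-1],[0,0,0.095,-1.0,-1.245,-3.2,-1],[0,0,0.095,-1.0,-1.245,-3.6,-1],[0,0,0.095,-1.0,-1.245,-3.75,-1],[0,0,0.095,-1.0,-1.245,-3.79,-1],[0,0,0.095,-1.0,-1.245,-3.8,-1]]])

```text
clock: 19.8
position: [422.6, -302.5, 9.7]
tcp_rot: [0.001, 0.696, 0.718, 0.0]
wrist_force: [-0.0, 0.1, -0.5]
opening: 0.453
gripper_force: 61.0
```

Request:
drive_tool(targets=[[[0,0,0,0,0,0,0.25],[0,0,0,0,0,0,0.25],[0,0,0,0,0,0,0.25],[0,0,0,0,0,0.6,0.25],[0,0,0,0,0,2,0.25],[0,0,0,0,0,3.5,1],[0,0,0,0,0,5,1],[0,0,0,0,1,6,1]]])

```text
clock: 20.8
position: [423.4, -264.0, 252.4]
tcp_rot: [0.003, 0.698, 0.717, 0.001]
wrist_force: [1.3, -0.0, -0.2]
opening: 1.0
gripper_force: 0.0
```

Request:
drive_tool(targets=[[[0,0,1.54,1.9,13.4,2,1],[0,0,1.54,1.9,13.4,2,1],[0,0,1.54,1.9,13.4,2,1],[0,0,1.54,1.9,13.4,2,1],[0,0,1.54,1.9,13.4,2,1],[0,0,1.54,1.9,13.4,2,1],[0,0,1.54,1.9,13.4,2,1],[0,0,1.54,1.9,13.4,2,1]]])

```text
clock: 21.8
position: [491.4, 229.6, 322.7]
tcp_rot: [0.0, 0.017, 1.0, 0.0]
wrist_force: [1.0, -1.0, -0.3]
opening: 0.998
gripper_force: 0.0
```

Request:
drive_tool(targets=[[[0,0,0.1,0,1,0,1],[0,0,0.1,0,1,0,1],[0,0,0.1,0,1,0,1],[0,0,0.1,0,1,0,1]]])

```text
clock: 22.3
position: [491.4, 266.3, 322.4]
tcp_rot: [-0.0, -0.029, 1.0, 0.0]
wrist_force: [-0.1, 0.0, -0.3]
opening: 1.0
gripper_force: 0.0
```

Run:
```python
from h import *
d=look(); save(d,'w8.png'); s=d['s']; print(s['clock'],s['position'],s['tcp_rot'],s['joint_pos'],abs(s['qvel']).max())
q=s['tcp_rot'];print('phi',2*np.arctan2(q[2],q[1]))
for p in tips(d,'wrist','packer_22',0): print(p)
for o in viewer.outline_of('wrist','packer_22'): print(o['p'],np.round(o['extent']),rect(d,o['pixels'],44,d['T']))
d=look('top')
for t,z in dict(wedge=17,cover=12,tray=22).items(): print(t,[(o['p'],rect(d,o['pixels'],z,d['T'])) for o in viewer.outline_of('top',t)[:2]])
```

```text
22.3 [491.37909246 266.3424725  322.3596185 ] [-2.41424240e-05 -2.87365027e-02  9.99587020e-01  4.33236172e-05] [4.96647222e-01 3.01304629e-01 1.55296993e-01 1.42479271e+00
 9.91112840e-05 4.39166303e-01] 0.003991209878744135
phi 3.19907357209461
(0.95, [262.3, 134.2], [450.3, 231.3])
(0.94, [340.4, 311.0], [750.8, 381.5])
(0.92, [252.0, 216.3], [579.7, 219.2])
(0.87, [319.2, 133.8], [444.9, 314.9])
(0.87, [312.5, 214.3], [570.7, 315.9])
(0.83, [424.8, 99.4], [388.7, 460.6])
(0.58, [366.6, 219.2], [574.1, 403.6])
0.9 [409.  60.  50.  80.] ((391.2509765625, 453.6629333496094), (97.5016860961914, 56.32712936401367), 1.6758581399917603)
0.8 [320. 285.  48.  63.] ((734.2517700195312, 375.8487243652344), (119.60739135742188, 53.43462371826172), 23.88401222229004)
0.68 [362. 190.  17.  68.] ((567.153076171875, 400.2300109863281), (105.59103393554688, 33.874942779541016), 7.773809909820557)
0.64 [291. 181.  47.  75.] ((563.2545166015625, 315.6748046875), (58.918975830078125, 104.24706268310547), 82.8115463256836)
0.63 [243.  97.  32.  79.] ((450.8730773925781, 229.60243225097656), (29.87175
[... 299 characters left out ...]
2685547)
0.24 [56. 23. 69. 74.] ((369.34466552734375, 18.2486572265625), (82.75840759277344, 80.53520202636719), 74.163818359375)
wedge [(0.69, ((419.7489013671875, -275.8955078125), (43.3592529296875, 109.45280456542969), 1.4935650825500488)), (0.2, ((616.045654296875, -8.253921508789062), (199.7125244140625, 172.04318237304688), 4.823721408843994))]
cover [(0.88, ((567.7333984375, -291.93927001953125), (131.32012939453125, 131.97897338867188), 3.0633580684661865)), (0.42, ((569.0257568359375, -291.3087463378906), (171.33717346191406, 168.98062133789062), 1.5064458847045898))]
tray [(0.73, ((419.85394287109375, -274.8754577636719), (112.58333587646484, 168.460693359375), 1.03109610080719))]
```

View pics/w8.png

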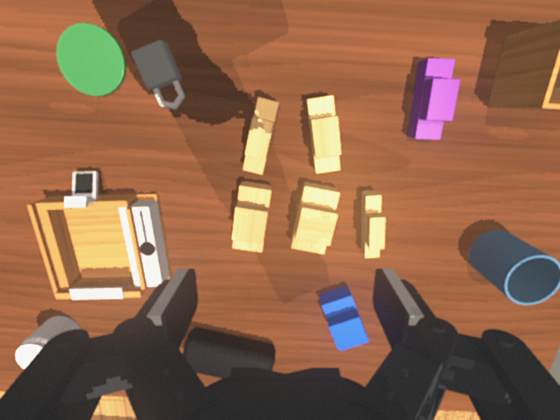

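```bash
cat >> h.py <<'E'
from scipy.optimize import minimize
def render(d,x,y,a,t,sh,z0=0,S=4):
    m=np.zeros((420*S,560*S),np.uint8); c,s=np.cos(a),np.sin(a)
    for L,za,zb in [(100,0,32),(50,32,56)]:
        P=[(x+c*i*L/2-s*j*t/2,y+s*i*L/2+c*j*t/2,z+z0) for i in(-1,1) for j in(-1,1) for z in(za,zb)]
        p=(proj(d,P,d['T'])+.5)*S
        cv2.fillConvexPoly(m,cv2.convexHull(p.astype(np.int32)),1)
    return cv2.resize(m.astype(np.float32),(560,420),interpolation=cv2.INTER_AREA)
def fitp(d,mask,x,y,a,ts=(22,28,34,40,46,52),z0=0):
    mk=mask.astype(np.float32); out=[]
    for t in ts:
        def f(v):
            r=render(d,v[0],v[1],v[2],t,0,z0); return 1-np.minimum(r,mk).sum()/np.maximum(r,mk).sum()
        r=minimize(f,[x,y,a],method='Nelder-Mead',options=dict(initial_simplex=[[x,y,a],[x+8,y,a],[x,y+8,a],[x,y,a+.12]],xatol=.05,fatol=1e-4,maxiter=120))
        out.append((1-r.fun,t,*r.x))
    return sorted(out,reverse=True)
def packers(d,cam='wrist',ts=(22,28,34,40,46,52)):
    for o in viewer.outline_of(cam,'packer_22'):
        m=o['pixels']; px=d['image'][m].mean(0)
        if o['p']<.3 or m.sum()<150: continue
        (cx,cy),_,_=rect(d,m,30,d['T'])
        (w,h,ang)=(*rect(d,m,30,d['T'])[1],rect(d,m,30,d['T'])[2]); a=np.deg2rad(ang if w>h else ang-90)
        res=fitp(d,m,cx,cy,a,ts)
        print(np.round(px),round(o['p'],2),np.round(o['extent']).tolist(),[(round(r[0],3),r[1]) for r in res[:3]],np.round(res[0][2:],3).tolist())
E
python3 - <<'E'
from h import *
d=look(); packers(d)
d=look('top'); packers(d,'top')
E
```

```text
[237. 225. 162.] 0.87 [305.0, 96.0, 32.0, 76.0] [(np.float64(0.969), 34), (np.float64(0.87), 40), (np.float64(0.845), 28)] [445.225, 317.472, 0.198]
[231. 203. 137.] 0.78 [243.0, 98.0, 34.0, 77.0] [(np.float64(0.957), 28), (np.float64(0.842), 34), (np.float64(0.81), 22)] [451.444, 229.607, -0.179]
[234. 215. 150.] 0.75 [291.0, 181.0, 48.0, 78.0] [(np.float64(0.975), 52), (np.float64(0.905), 46), (np.float64(0.811), 40)] [570.964, 315.373, -0.134]
[215. 194. 137.] 0.61 [360.0, 189.0, 21.0, 67.0] [(np.float64(0.957), 22), (np.float64(0.832), 28), (np.float64(0.739), 34)] [576.569, 404.166, 0.127]
[ 83. 123. 201.] 0.57 [317.0, 288.0, 50.0, 60.0] [(np.float64(0.95), 52), (np.float64(0.924), 46), (np.float64(0.854), 40)] [753.459, 383.895, 0.417]
[183. 103. 188.] 0.57 [406.0, 60.0, 55.0, 79.0] [(np.float64(0.965), 34), (np.float64(0.915), 28), (np.float64(0.873), 40)] [390.677, 459.293, 0.029]
[234. 212. 143.] 0.56 [231.0, 185.0, 39.0, 66.0] [(np.float64(0.963), 46), (np.float64(0.89), 40), (np.float64(0.873), 52)] [573.971, 219.802, -0.107]
[199. 159.  93.] 0.84 [208.0, 195.0, 19.0, 36.0] [(np.float64(0.931), 46), (np.float64(0.888), 40), (np.float64(0.87), 52)] [572.982, 221.316, -0.124]
[199. 160.  95.] 0.84 [173.0, 200.0, 27.0, 22.0] [(np.float64(0.738), 46), (np.float64(0.729), 52), (np.float64(0.724), 40)] [577.125, 317.214, -0.27]
[ 78. 127. 189.] 0.74 [153.0, 141.0, 29.0, 32.0] [(np.float64(0.933), 46), (np.float64(0.911), 52), (np.float64(0.86), 40)] [752.823, 384.738, 0.441]
[196. 162.  96.] 0.65 [177.0, 236.0, 16.0, 32.0] [(np.float64(0.917), 34), (np.float64(0.894), 28), (np.float64(0.822), 40)] [444.104, 318.729, 0.192]
```

Request:
drive_tool(targets=[[[0,0,-1.762,1.99,1.23,-4.5,1],[0,0,-1.762,1.99,1.23,-4.5,1],[0,0,-1.762,1.99,1.23,-4.5,1],[0,0,-1.762,1.99,1.23,-4.5,1],[0,0,-1.762,1.99,1.23,-4.5,1],[0,0,-1.762,1.99,1.23,-4.5,1],[0,0,-1.762,1.99,1.23,-4.5,1],[0,0,-1.762,1.99,1.23,-4.5,1]]])

```text
clock: 23.85
position: [571.1, 316.8, 142.0]
tcp_rot: [0.0, 0.662, 0.75, 0.0]
wrist_force: [-0.0, 0.6, 0.5]
opening: 1.002
gripper_force: 0.0
```

Request:
drive_tool(targets=[[[0,0,-0.27,0,0,0,1],[0,0,-0.27,0,0,0,1],[0,0,-0.27,0,0,0,1],[0,0,-0.27,0,0,0,1]]])

```text
clock: 24.35
position: [571.0, 316.8, 142.1]
tcp_rot: [0.0, 0.754, 0.656, 0.0]
wrist_force: [0.3, -0.1, 0.7]
opening: 0.998
gripper_force: 0.0
```

```bash
cat >> h.py <<'E'
def stat(s):
    q=s['tcp_rot']; print('t',s['clock'],'pos',np.round(s['position'],1),'phi',round(2*np.arctan2(q[2],q[1])%6.283,4),'j6',round(s['joint_pos'][5],2),'v',round(abs(s['qvel']).max(),3))
E
python3 - <<'E'
from h import *
d=look(); save(d,'w9.png'); stat(d['s']); packers(d)
E
```

```text
t 24.35 pos [571.  316.8 142.1] phi 1.4321 j6 2.22 v 0.002
[ 63. 109. 188.] 0.98 [416.0, 20.0, 143.0, 136.0] [(np.float64(0.986), 52), (np.float64(0.941), 46), (np.float64(0.878), 40)] [752.172, 383.783, 0.434]
[246. 236. 167.] 0.84 [209.0, 64.0, 129.0, 68.0] [(np.float64(0.969), 22), (np.float64(0.791), 28), (np.float64(0.657), 34)] [574.793, 403.905, 0.126]
[223. 197. 131.] 0.82 [86.0, 182.0, 123.0, 80.0] [(np.float64(0.958), 34), (np.float64(0.909), 28), (np.float64(0.864), 40)] [443.8, 317.347, 0.206]
[205. 169. 111.] 0.82 [248.0, 267.0, 108.0, 72.0] [(np.float64(0.967), 46), (np.float64(0.946), 40), (np.float64(0.902), 52)] [572.906, 218.471, -0.1]
[139.  70. 152.] 0.75 [0.0, 19.0, 116.0, 74.0] [(np.float64(0.979), 34), (np.float64(0.925), 28), (np.float64(0.904), 40)] [388.791, 459.005, 0.018]
[165. 131.  87.] 0.73 [124.0, 277.0, 107.0, 61.0] [(np.float64(0.445), 22), (np.float64(0.44), 28), (np.float64(0.404), 34)] [450.93, 229.391, -0.223]
[234. 206. 136.] 0.69 [224.0, 170.0, 123.0, 79.0] [(np.float64(0.974), 52), (np.float64(0.914), 46), (np.float64(0.825), 40)] [569.721, 315.104, -0.136]
```

Request:
drive_tool(targets=[[[0,0,0,-0.02,-0.04,-1.2,1],[0,0,0,-0.02,-0.04,-2.0,1],[0,0,0,-0.02,-0.04,-2.5,1],[0,0,0,-0.02,-0.04,-2.78,1],[0,0,0,-0.02,-0.04,-2.78,1],[0,0,0,-0.02,-0.04,-2.78,-1],[0,0,0,-0.02,-0.04,-2.78,-1],[0,0,0,-0.02,-0.04,-2.78,-1]]], force=50)

```text
clock: 25.45
position: [571.2, 315.7, 32.4]
tcp_rot: [0.0, 0.755, 0.656, 0.001]
wrist_force: [-0.6, -0.3, 3.9]
opening: 0.578
gripper_force: 53.9
```

Request:
drive_tool(targets=[[[0,0,0,0,0,0,-1],[0,0,0,0,0,0,-1],[0,0,0,0,0,0.5,-1],[0,0,0,0,0,1.5,-1],[0,0,0,0,0,3,-1],[0,0,0,0,0,3,-1]]])

```text
clock: 26.2
position: [573.6, 317.0, 156.5]
tcp_rot: [0.001, 0.755, 0.656, 0.005]
wrist_force: [-0.5, 0.7, -2.8]
opening: 0.575
gripper_force: 53.3
```

Request:
drive_tool(targets=[[[0,0,0.223,1.5,-8.88,0,-1],[0,0,0.223,1.5,-8.88,0,-1],[0,0,0.223,1.5,-8.88,0,-1],[0,0,0.223,1.5,-8.88,0,-1],[0,0,0.223,1.5,-8.88,0,-1],[0,0,0.223,1.5,-8.88,0,-1],[0,0,0.223,1.5,-8.88,0,-1],[0,0,0.223,1.5,-8.88,0,-1]]])

```text
clock: 27.2
position: [629.2, -39.8, 149.6]
tcp_rot: [-0.001, 0.677, 0.736, -0.0]
wrist_force: [0.3, -0.0, -1.6]
opening: 0.574
gripper_force: 53.1
```

```bash
cat >> h.py <<'E'
def held(d,t,h=32.4):
    s=d['s']; q=s['tcp_rot']; phi=2*np.arctan2(q[2],q[1]); p=s['position']
    for o in viewer.outline_of('wrist','packer_22')[:3]:
        r=fitp(d,o['pixels'],p[0],p[1],phi-np.pi/2,(t,),p[2]-h)[0]
        print('held',round(o['p'],2),o['extent'],np.round(r,3))
E
python3 - <<'E'
from h import *
d=look(); save(d,'w10.png'); stat(d['s']); print(tips(d,'wrist','bay',8),tips(d,'wrist','lip',56),tips(d,'wrist','tab_pad',23)); held(d,52)
E
```

```text
t 27.2 pos [629.2 -39.8 149.6] phi 1.6534 j6 1.42 v 0.028
[(0.71, [287.4, 172.8], [628.5, -17.0])] [(0.59, [292.5, 174.0], [631.4, -7.7]), (0.56, [366.5, 185.9], [690.5, -12.4])] [(0.86, [176.0, 182.9], [529.2, -31.4])]
held 0.68 [183.1, 205.8, 204.3, 141.6] [ 8.52000e-01  5.20000e+01  6.28112e+02 -3.99600e+01  8.80000e-02]
```

View pics/w10.png

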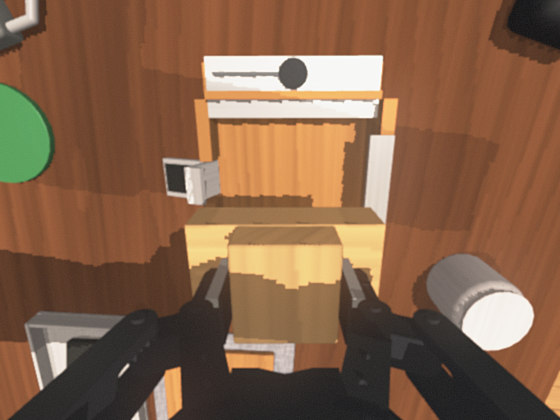

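Request:
drive_tool(targets=[[[0,0,0,0.08,0.04,-1,-1],[0,0,0,0.08,0.04,-1.9,-1],[0,0,0,0.08,0.04,-2.3,-1],[0,0,0,0.08,0.04,-2.5,-1],[0,0,0,0.08,0.04,-2.6,-1],[0,0,0,0.08,0.04,-2.66,-1],[0,0,0,0.08,0.04,-2.66,-1]]])

```text
clock: 28.32
position: [634.0, -38.5, 45.3]
tcp_rot: [0.001, 0.677, 0.736, 0.001]
wrist_force: [-0.5, 0.2, -1.7]
opening: 0.574
gripper_force: 53.2
```

Request:
drive_tool(targets=[[[0,0,0,0,-0.03,0,-1],[0,0,0,0,-0.06,0,-1],[0,0,0,0.01,-0.09,0,-1],[0,0,0,0.01,-0.11,0,-1],[0,0,0,0.01,-0.11,0,-1]]])

```text
clock: 28.95
position: [633.9, -42.9, 44.6]
tcp_rot: [0.0, 0.677, 0.736, 0.0]
wrist_force: [-0.2, -0.7, -2.3]
opening: 0.576
gripper_force: 53.2
```

Request:
drive_tool(targets=[[[0,0,0,0,-0.02,0,-1],[0,0,0,0,-0.035,0,-1],[0,0,0,0,-0.035,0,-1]]])

```text
clock: 29.32
position: [633.8, -44.3, 44.5]
tcp_rot: [0.0, 0.677, 0.736, 0.0]
wrist_force: [-1.4, 0.1, -0.3]
opening: 0.576
gripper_force: 53.2
```

Request:
drive_tool(targets=[[[0,0,0,0,-0.02,0,-1],[0,0,0,0,-0.02,0,-1],[0,0,0,0,-0.02,0,-1]]])

```text
clock: 29.7
position: [633.9, -44.8, 44.6]
tcp_rot: [-0.0, 0.677, 0.736, 0.0]
wrist_force: [-0.1, 0.9, -1.7]
opening: 0.572
gripper_force: 53.2
```

Request:
drive_tool(targets=[[[0,0,0,0,-0.02,0,-1],[0,0,0,0,-0.02,0,-1],[0,0,0,0,-0.02,0,-1]]])

```text
clock: 30.08
position: [633.9, -44.8, 44.7]
tcp_rot: [-0.0, 0.677, 0.736, 0.001]
wrist_force: [-0.0, 5.1, -0.2]
opening: 0.571
gripper_force: 53.3
```

Request:
drive_tool(targets=[[[0,0,0,0,0.01,-0.05,-1],[0,0,0,0,0.01,-0.08,-1],[0,0,0,0,0.01,-0.1,-1],[0,0,0,0,0.01,-0.11,-1],[0,0,0,0,0.01,-0.11,-1]]])

```text
clock: 30.7
position: [633.9, -44.8, 40.5]
tcp_rot: [-0.0, 0.677, 0.736, 0.001]
wrist_force: [-0.5, 5.5, 1.6]
opening: 0.568
gripper_force: 53.7
```

Request:
drive_tool(targets=[[[0,0,0,0,0,0,0.45],[0,0,0,0,0,0,0.45],[0,0,0,0,0,0,0.45],[0,0,0,0,0,0.7,0.45],[0,0,0,0,0,2,1],[0,0,0,0,1,3.5,1],[0,0,0,0,2.3,4.5,1],[0,0,0,-0.5,3.5,5,1]]])

```text
clock: 31.7
position: [617.0, 91.5, 240.8]
tcp_rot: [0.002, 0.678, 0.735, 0.002]
wrist_force: [0.2, 0.9, -0.5]
opening: 1.001
gripper_force: 0.0
```

Request:
drive_tool(targets=[[[0,0,-0.26,-4.1,3.45,-0.5,1],[0,0,-0.26,-4.1,3.45,-2,1],[0,0,-0.26,-4.1,3.45,-2.5,1],[0,0,-0.26,-4.1,3.45,-2.5,1],[0,0,-0.26,-4.1,3.45,-2.5,1],[0,0,-0.26,-4.1,3.45,-2.5,1],[0,0,-0.26,-4.1,3.45,-2.5,1]]])

```text
clock: 32.58
position: [453.4, 228.8, 139.6]
tcp_rot: [0.001, 0.767, 0.641, 0.002]
wrist_force: [0.7, -0.5, -0.8]
opening: 0.997
gripper_force: 0.0
```

Run:
```python
from h import *
d=look(); stat(d['s']); packers(d)
```

```text
t 32.575 pos [453.4 228.8 139.6] phi 1.3924 j6 2.22 v 0.005
[221. 189. 123.] 0.86 [358.0, 159.0, 131.0, 72.0] [(np.float64(0.975), 46), (np.float64(0.921), 40), (np.float64(0.895), 52)] [573.54, 219.438, -0.105]
[229. 199. 132.] 0.72 [222.0, 181.0, 120.0, 54.0] [(np.float64(0.964), 28), (np.float64(0.88), 22), (np.float64(0.85), 34)] [450.591, 229.345, -0.197]
[180. 150. 102.] 0.69 [435.0, 388.0, 45.0, 32.0] [(np.float64(0.803), 28), (np.float64(0.787), 34), (np.float64(0.759), 40)] [625.814, -94.707, -1.012]
[246. 233. 161.] 0.57 [184.0, 53.0, 139.0, 96.0] [(np.float64(0.97), 34), (np.float64(0.847), 28), (np.float64(0.839), 40)] [443.745, 317.44, 0.206]
```

Request:
drive_tool(targets=[[[0,0,-0.013,-0.06,0.015,-1.2,1],[0,0,-0.013,-0.06,0.015,-2.0,1],[0,0,-0.013,-0.06,0.015,-2.5,1],[0,0,-0.013,-0.06,0.015,-2.69,1],[0,0,-0.013,-0.06,0.015,-2.69,1],[0,0,-0.013,-0.06,0.015,-2.69,-1],[0,0,-0.013,-0.06,0.015,-2.69,-1],[0,0,-0.013,-0.06,0.015,-2.69,-1]]])

```text
clock: 33.67
position: [450.0, 230.0, 32.0]
tcp_rot: [0.001, 0.771, 0.637, 0.002]
wrist_force: [-0.1, -0.3, 5.7]
opening: 0.576
gripper_force: 53.0
```

Request:
drive_tool(targets=[[[0,0,0,0,0,0,-1],[0,0,0,0,0,0,-1],[0,0,0,0,0,0.5,-1],[0,0,0,0,0,1.5,-1],[0,0,0,0,0,3,-1],[0,0,0,0,0,3,-1],[0,0,0,0,0,3,-1]]])

```text
clock: 34.55
position: [448.4, 229.3, 150.6]
tcp_rot: [0.0, 0.771, 0.637, 0.0]
wrist_force: [0.4, -0.0, -0.6]
opening: 0.575
gripper_force: 52.3
```

Request:
drive_tool(targets=[[[0,0,0.274,4.54,-5.73,0,-1],[0,0,0.274,4.54,-5.73,0,-1],[0,0,0.274,4.54,-5.73,0,-1],[0,0,0.274,4.54,-5.73,0,-1],[0,0,0.274,4.54,-5.73,0,-1],[0,0,0.274,4.54,-5.73,0,-1],[0,0,0.274,4.54,-5.73,0,-1],[0,0,0.274,4.54,-5.73,0,-1]]])

```text
clock: 35.55
position: [628.9, 1.4, 149.8]
tcp_rot: [-0.001, 0.676, 0.737, -0.001]
wrist_force: [-0.6, 0.4, -1.1]
opening: 0.575
gripper_force: 52.5
```

Run:
```python
from h import *
d=look(); stat(d['s']); save(d,'w11.png'); held(d,28)
```

```text
t 35.55 pos [628.9   1.4 149.8] phi 1.6564 j6 1.49 v 0.01
held 0.9 [233.8, 215.9, 105.6, 11.3] [5.30000e-02 2.80000e+01 6.07532e+02 6.58800e+00 7.42000e-01]
held 0.63 [188.4, 224.0, 192.5, 97.8] [8.57000e-01 2.80000e+01 6.27841e+02 1.42600e+00 9.20000e-02]
```

View pics/w11.png

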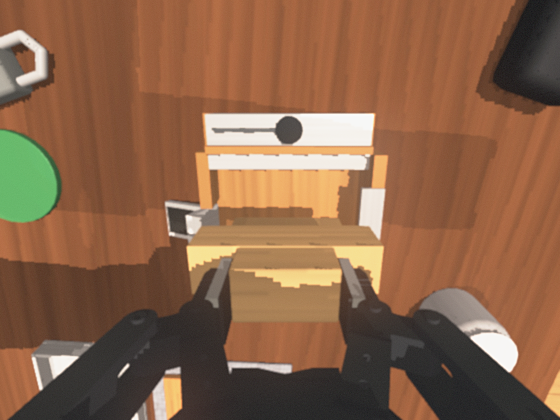

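Request:
drive_tool(targets=[[[0,0,-0.002,0.03,-0.01,-1,-1],[0,0,-0.002,0.03,-0.01,-1.9,-1],[0,0,-0.002,0.03,-0.01,-2.3,-1],[0,0,-0.002,0.03,-0.01,-2.5,-1],[0,0,-0.002,0.03,-0.01,-2.6,-1],[0,0,-0.002,0.03,-0.01,-2.66,-1],[0,0,-0.002,0.03,-0.01,-2.66,-1]]])

```text
clock: 36.52
position: [632.1, -0.2, 45.0]
tcp_rot: [0.001, 0.678, 0.736, 0.001]
wrist_force: [-0.1, -0.3, -1.7]
opening: 0.572
gripper_force: 52.5
```

Request:
drive_tool(targets=[[[0,0,0,0,-0.03,0,-1],[0,0,0,0,-0.06,0,-1],[0,0,0,0,-0.08,0,-1],[0,0,0,0,-0.08,0,-1],[0,0,0,0,-0.08,0,-1]]])

```text
clock: 37.15
position: [631.6, -3.4, 44.4]
tcp_rot: [0.0, 0.678, 0.736, 0.0]
wrist_force: [-0.3, 0.4, -1.3]
opening: 0.576
gripper_force: 52.5
```

Request:
drive_tool(targets=[[[0,0,0,0,-0.025,0,-1],[0,0,0,0,-0.025,0,-1],[0,0,0,0,-0.025,0,-1]]])

```text
clock: 37.52
position: [631.6, -4.4, 44.3]
tcp_rot: [0.0, 0.678, 0.736, 0.0]
wrist_force: [-0.2, -0.8, -0.6]
opening: 0.578
gripper_force: 52.5
```

Request:
drive_tool(targets=[[[0,0,0,0,-0.02,0,-1],[0,0,0,0,-0.02,0,-1],[0,0,0,0,-0.02,0,-1]]])

```text
clock: 37.9
position: [631.6, -5.2, 44.3]
tcp_rot: [0.0, 0.678, 0.736, 0.0]
wrist_force: [-0.1, -0.4, 0.2]
opening: 0.575
gripper_force: 52.5
```

Request:
drive_tool(targets=[[[0,0,0,0,-0.02,0,-1],[0,0,0,0,-0.02,0,-1],[0,0,0,0,-0.02,0,-1]]])

```text
clock: 38.28
position: [631.6, -5.3, 44.4]
tcp_rot: [-0.0, 0.677, 0.736, 0.001]
wrist_force: [0.5, 2.7, -1.0]
opening: 0.572
gripper_force: 52.5
```

Request:
drive_tool(targets=[[[0,0,0,0,-0.02,0,-1],[0,0,0,0,-0.02,0,-1],[0,0,0,0,-0.02,0,-1]]])

```text
clock: 38.65
position: [631.5, -5.4, 44.4]
tcp_rot: [-0.001, 0.677, 0.736, 0.001]
wrist_force: [-0.0, 5.9, 0.1]
opening: 0.575
gripper_force: 52.6
```

Request:
drive_tool(targets=[[[0,0,0,0,0,-0.05,-1],[0,0,0,0,0,-0.08,-1],[0,0,0,0,0,-0.1,-1],[0,0,0,0,0,-0.11,-1],[0,0,0,0,0,-0.11,-1]]])

```text
clock: 39.28
position: [632.2, -5.3, 40.7]
tcp_rot: [-0.0, 0.677, 0.736, 0.002]
wrist_force: [-0.9, 6.0, 2.2]
opening: 0.572
gripper_force: 52.9
```

Request:
drive_tool(targets=[[[0,0,0,0,0,0,0.45],[0,0,0,0,0,0,0.45],[0,0,0,0,0,0,0.45],[0,0,0,0,0,0.7,0.45],[0,0,0,0,0,2,1],[0,0,0,0,0,3,1],[0,0,0,0,0,3,1],[0,0,0,0,0,3,1]]])

```text
clock: 40.28
position: [631.2, -7.0, 159.5]
tcp_rot: [0.0, 0.678, 0.735, -0.0]
wrist_force: [0.4, 0.8, 1.0]
opening: 1.002
gripper_force: 0.0
```

Run:
```python
from h import *
d=look(); stat(d['s']); save(d,'w12.png')
```

```text
t 40.275 pos [631.2  -7.  159.5] phi 1.6526 j6 1.48 v 0.026
```

View pics/w12.png

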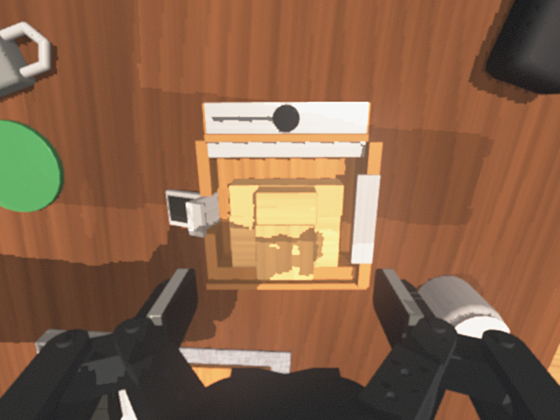

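Request:
drive_tool(targets=[[[0,0,0.045,-1.39,10.27,0,1],[0,0,0.045,-1.39,10.27,0,1],[0,0,0.045,-1.39,10.27,0,1],[0,0,0.045,-1.39,10.27,0,1],[0,0,0.045,-1.39,10.27,0,1],[0,0,0.045,-1.39,10.27,0,1],[0,0,0.045,-1.39,10.27,0,1],[0,0,0.045,-1.39,10.27,0,1]]])

```text
clock: 41.32
position: [574.1, 406.7, 157.2]
tcp_rot: [-0.0, 0.659, 0.752, -0.001]
wrist_force: [0.3, -0.1, -0.2]
opening: 1.0
gripper_force: 0.0
```

Request:
drive_tool(targets=[[[0,0,0,0,0,0,1],[0,0,0,0,0,0,1]]])

```text
clock: 41.58
position: [576.1, 402.3, 159.3]
tcp_rot: [0.0, 0.661, 0.75, -0.001]
wrist_force: [0.7, -0.3, -0.4]
opening: 1.001
gripper_force: 0.0
```

Run:
```python
from h import *
d=look(); stat(d['s']); packers(d,ts=(22,28,34,46))
```

```text
t 41.575 pos [576.1 402.3 159.3] phi 1.6961 j6 2.06 v 0.009
[ 79. 130. 207.] 0.95 [396.0, 193.0, 125.0, 89.0] [(np.float64(0.94), 46), (np.float64(0.799), 34), (np.float64(0.736), 28)] [752.155, 383.21, 0.471]
[231. 200. 143.] 0.94 [215.0, 319.0, 97.0, 55.0] [(np.float64(0.822), 22), (np.float64(0.817), 28), (np.float64(0.803), 34)] [574.263, 229.361, -0.104]
[206. 110. 214.] 0.93 [10.0, 82.0, 144.0, 55.0] [(np.float64(0.972), 34), (np.float64(0.877), 28), (np.float64(0.763), 22)] [389.224, 458.324, 0.029]
[211. 179. 124.] 0.91 [88.0, 236.0, 114.0, 63.0] [(np.float64(0.906), 28), (np.float64(0.885), 34), (np.float64(0.861), 22)] [443.638, 317.773, 0.218]
[238. 218. 158.] 0.63 [229.0, 178.0, 108.0, 40.0] [(np.float64(0.968), 22), (np.float64(0.842), 28), (np.float64(0.737), 34)] [575.249, 403.302, 0.123]
```

Request:
drive_tool(targets=[[[0,0,0,-0.02,0.025,-1.3,1],[0,0,0,-0.02,0.025,-2.3,1],[0,0,0,-0.02,0.025,-2.9,1],[0,0,0,-0.02,0.025,-3.18,1],[0,0,0,-0.02,0.025,-3.18,1],[0,0,0,-0.02,0.025,-3.18,-1],[0,0,0,-0.02,0.025,-3.18,-1],[0,0,0,-0.02,0.025,-3.18,-1]]])

```text
clock: 42.68
position: [576.2, 405.9, 34.5]
tcp_rot: [0.0, 0.661, 0.751, 0.002]
wrist_force: [0.2, -0.5, 3.9]
opening: 0.572
gripper_force: 53.8
```

Request:
drive_tool(targets=[[[0,0,0,0,0,0,-1],[0,0,0,0,0,0,-1],[0,0,0,0,0,0.5,-1],[0,0,0,0,0,1.5,-1],[0,0,0,0,0,3,-1],[0,0,0,0,0,3,-1],[0,0,0,0,0,3,-1]]])

```text
clock: 43.55
position: [575.0, 404.9, 152.6]
tcp_rot: [0.0, 0.661, 0.751, 0.0]
wrist_force: [-1.3, 0.3, -0.8]
opening: 0.574
gripper_force: 53.1
```

Request:
drive_tool(targets=[[[0,0,-0.043,1.335,-9.585,0,-1],[0,0,-0.043,1.335,-9.585,0,-1],[0,0,-0.043,1.335,-9.585,0,-1],[0,0,-0.043,1.335,-9.585,0,-1],[0,0,-0.043,1.335,-9.585,0,-1],[0,0,-0.043,1.335,-9.585,0,-1],[0,0,-0.043,1.335,-9.585,0,-1],[0,0,-0.043,1.335,-9.585,0,-1]]])

```text
clock: 44.55
position: [627.4, 21.0, 151.0]
tcp_rot: [-0.001, 0.677, 0.736, -0.001]
wrist_force: [-0.8, -0.6, 0.1]
opening: 0.574
gripper_force: 53.1
```

Request:
drive_tool(targets=[[[0,0,0,0,0,-1,-1],[0,0,0,0,0,-1,-1],[0,0,0,0,0,-1,-1],[0,0,0,0,0,-1,-1]]])

```text
clock: 45.05
position: [629.6, 22.5, 114.2]
tcp_rot: [0.001, 0.676, 0.737, 0.001]
wrist_force: [0.0, 0.1, -1.5]
opening: 0.576
gripper_force: 53.0
```

Run:
```python
from h import *
d=look(); stat(d['s']); save(d,'w13.png'); held(d,22,33)
for o in viewer.outline_of('wrist','packer_22'): print(o['p'],o['extent'])
```

```text
t 45.05 pos [629.6  22.5 114.2] phi 1.656 j6 1.52 v 0.007
held 0.97 [227.4, 314.2, 112.3, 34.1] [ 1.90000e-01  2.20000e+01  6.19893e+02 -5.90530e+01  1.15800e+00]
held 0.88 [223.2, 224.5, 119.6, 10.4] [6.60000e-02 2.20000e+01 6.09531e+02 3.00010e+01 5.72000e-01]
held 0.65 [188.9, 229.7, 186.6, 88.2] [8.22000e-01 2.20000e+01 6.28293e+02 2.13730e+01 1.05000e-01]
0.97 [227.4, 314.2, 112.3, 34.1]
0.88 [223.2, 224.5, 119.6, 10.4]
0.65 [188.9, 229.7, 186.6, 88.2]
```

View pics/w13.png

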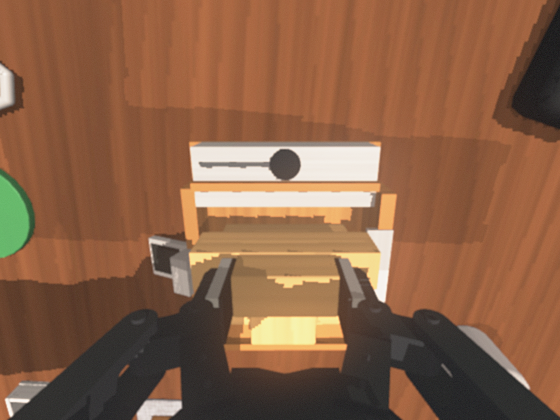

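Request:
drive_tool(targets=[[[0,0,-0.0015,0,0,-0.5,-1],[0,0,-0.0015,0,0,-0.9,-1],[0,0,-0.0015,0,0,-1.0,-1],[0,0,-0.0015,0,0,-1.05,-1],[0,0,-0.0015,0,0,-1.1,-1],[0,0,-0.0015,0,0,-1.15,-1],[0,0,-0.0015,0,0,-1.2,-1],[0,0,-0.0015,0,0,-1.2,-1]]])

```text
clock: 46.2
position: [628.8, 21.7, 64.7]
tcp_rot: [0.0, 0.677, 0.736, 0.0]
wrist_force: [0.7, 0.6, -1.5]
opening: 0.57
gripper_force: 53.1
```

Request:
drive_tool(targets=[[[0,0,0,0,0,-0.1,-1],[0,0,0,0,0,-0.2,-1],[0,0,0,0,0,-0.3,-1],[0,0,0,0,0,-0.4,-1],[0,0,0,0,0,-0.48,-1],[0,0,0,0,0,-0.48,-1]]])

```text
clock: 46.95
position: [628.3, 21.6, 45.0]
tcp_rot: [-0.0, 0.677, 0.736, -0.0]
wrist_force: [0.5, 1.1, -1.3]
opening: 0.575
gripper_force: 53.0
```

Request:
drive_tool(targets=[[[0,0,0,0,0,-0.04,-1],[0,0,0,0,0,-0.07,-1],[0,0,0,0,0,-0.07,-1]]])

```text
clock: 47.32
position: [628.6, 21.6, 42.7]
tcp_rot: [0.0, 0.677, 0.736, 0.0]
wrist_force: [0.6, 1.2, -2.5]
opening: 0.575
gripper_force: 53.1
```

Request:
drive_tool(targets=[[[0,0,0,0,0,-0.03,-1],[0,0,0,0,0,-0.05,-1],[0,0,0,0,0,-0.05,-1]]])

```text
clock: 47.7
position: [628.6, 21.6, 42.5]
tcp_rot: [0.0, 0.677, 0.736, 0.0]
wrist_force: [-4.4, 1.4, 8.7]
opening: 0.577
gripper_force: 54.3
```

Request:
drive_tool(targets=[[[0,0,0,0,0,0.03,0.45],[0,0,0,0,0,0.03,0.45],[0,0,0,0,0,0.03,0.45],[0,0,0,0,0,0.7,0.45],[0,0,0,0,0,2,0.45],[0,0,0,-1,0,3.5,1],[0,0,0,-2,-0.5,4.5,1],[0,0,0,-2,-1.5,5.5,1]]])

```text
clock: 48.7
position: [545.1, -37.7, 261.7]
tcp_rot: [-0.001, 0.676, 0.737, -0.001]
wrist_force: [1.4, -0.0, -0.7]
opening: 1.002
gripper_force: 0.0
```

Request:
drive_tool(targets=[[[0,0,0,0,-0.5,1,1],[0,0,0,0,-0.5,1,1],[0,0,0,0,-0.5,1,1]]])

```text
clock: 49.08
position: [548.3, -58.3, 299.9]
tcp_rot: [-0.0, 0.677, 0.736, -0.0]
wrist_force: [0.3, 0.8, -0.2]
opening: 1.003
gripper_force: 0.0
```

Run:
```python
from h import *
d=look(); stat(d['s']); save(d,'w14.png')
e=look('scene'); save(e,'s14.png')
for t,z in dict(wedge=17,cover=12,tray=22).items(): print(t,[(o['p'],rect(d,o['pixels'],z,d['T'])) for o in viewer.outline_of('wrist',t)[:2]])
for t in ['padlock','coaster','key_tag']: print(t,tips(d,'wrist',t,0))
a=cv2.imread('pics/w14.png'); b=cv2.imread('pics/s14.png')
cv2.imwrite('pics/end.png',np.hstack([cv2.resize(a,(400,300),interpolation=cv2.INTER_AREA),cv2.resize(b[130:380,100:433],(400,300))]) if 0 else np.vstack([cv2.resize(a,(800,600))])[:600])
```

```text
t 49.075 pos [548.3 -58.3 299.9] phi 1.6531 j6 1.38 v 0.027
wedge [(0.71, ((424.8643798828125, -280.2024230957031), (40.00929260253906, 118.257568359375), 4.611237049102783))]
cover []
tray [(0.62, ((421.02838134765625, -272.93682861328125), (112.41255187988281, 170.47174072265625), 1.4995999336242676))]
padlock [(0.73, [155.7, 39.7], [369.0, 90.1])]
coaster [(0.77, [158.1, 113.7], [367.7, -0.9])]
key_tag [(0.73, [225.5, 362.3], [469.4, -425.5])]
```

View pics/end.png

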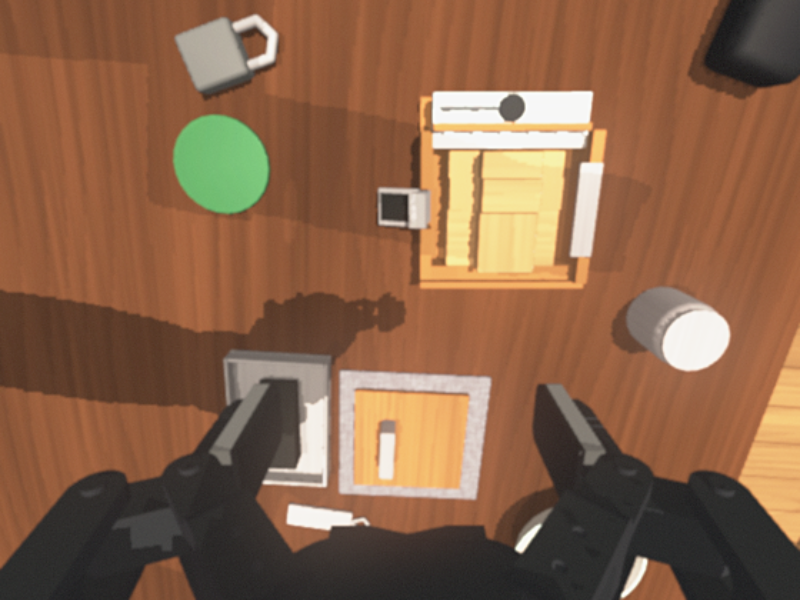

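```bash
python3 -c "
from workcell import ctrl
print(ctrl.job_done())"
```

```text
the job is handed in; nothing more can be done
None
```

The job is done and handed in at about 49 s: I pressed the tab, laid the cover grip up in the middle of the mat, put the wedge in the tray, and stood packers 52, 28 and 22 side by side in the bay (102 of 105 mm, so 3 mm of play by their nominal sizes, right at the limit); the padlock, coaster and key tag were left alone.

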